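# Shift a gated filter selector into slot three

## Task

Shift the filter selector on the optical bench into slot three, the far right-hand slot with the green three-dot mark: bring the lever into line with the crossbar of its H-shaped gate, across to the right, then forward, away from the robot, until it is fully home. Push the red knob with the fingertips or the outside of the fingers, never pinching it between them. Leave everything else on the bench where it stands.

Things in the scene. Friction and masses are not known exactly. Their poses are not given: they have to be found in the camera images.
- selector: Filter selector: black box 140 (x) by 130 mm (y), topped by an aluminium gate plate 100 mm above the table, on an aluminium breadboard 240 (x) by 340 mm (y), 12 mm thick; all fixed to the table. Origin: centre of its underside; x forward (away from the robot), y left, z up. Slots: one far left, two near left, three far right (three white dots on green), four near right; others have dots on black.
- gate_center (a point): Centre of the H-shaped gate, on the plate's top face, 100 mm above the table, over the selector's origin. Two legs along x, 18 mm wide, 66 mm long, centre lines at y = +24 and -24 mm, joined at x = 0 by a crossbar 22 mm wide along y. The steel lever stem, 12 mm thick, runs against the gate's edges.
- slot_three (a point): Point on the top face of the gate plate, in slot three, 9 mm short of its far end: 24 mm forward and 24 mm to the right of gate_center.
- knob (a point): Centre of the red knob, a block 44 x 44 mm, 45 mm tall along the lever, faces square to the selector's axes. The lever pivots on the selector's z axis 30 mm above the table; knob centre 127.5 mm from the pivot: 157.5 mm high upright, about 142 in a slot, then about 43 mm forward or back and 42 mm left or right of the axis. The knob's lower edge stays 7 mm or more above the plate.
- cross (a joint): Lean of the lever to the side, rad: 0 upright, positive to the right (selector's -y). About -0.34 at the middle of the left leg, +0.34 of the right leg; the walls stop it at about 0.375 either way. Starts in the left leg. About 3 to 4 N at the knob moves it against friction; it stays where it is left, no spring.
- throw (a joint): Lean of the lever forward or back, rad: 0 upright, in line with the crossbar; positive forward (selector's +x). It passes sideways only within about 0.07 of 0; the slot ends stop it at about +0.35 and -0.35. May start anywhere along the left leg. Friction as cross, no spring.
- knob_far: Far face of the knob: a red pad 11 mm thick on its +x side, moving with the lever. Origin at the pad's centre, 16.5 mm from the knob's centre; knob axes.
- knob_near: Near face of the knob, the same pad on its -x side.
- knob_left: Left face of the knob, the same pad on its +y side.
- knob_right: Right face of the knob, the same pad on its -y side.
- bottle: White plastic bottle, 48 mm across, 115 mm tall, loose on the breadboard at the far left of the box. Origin at the centre of its underside.
- lens_post: Lens in a black round mount on a steel post, base 52 mm across, 108 mm tall, loose on the breadboard at the far right of the box. Origin at the centre of its underside.
- mirror_mount: Black block with an upright mirror plate, 70 by 65 mm, 105 mm tall, loose on the table. Origin at the centre of its underside.
- parts_tray: Open cardboard tray, 100 by 120 mm, 35 mm tall, loose on the table. Origin at the centre of its underside.
- camera: Small grey compact camera, 34 by 96 mm, 58 mm tall, lens 18 mm proud, loose on the table. Origin at the centre of its underside.
- swab_jar: White jar with a blue cap, 68 mm across, 80 mm tall, loose on the table. Origin at the centre of its underside.
- screwdriver: Screwdriver with a green handle, 200 mm long, 26 mm thick, lying loose along the near edge of the breadboard. Origin on the underside, at mid-length.

How it is judged:
By the outcome, as a careful person would: the job done as asked, in the order asked, and still so for the second after the job is handed in, with the robot touching nothing.
It also fails if it takes over 72 s, if anything falls off the work surface, if the arm or the gripper's body presses on something with over 40 N, if the wrist force passes 120 N, or if a joint passes its speed limit or range.

## Robot

A 6-joint arm with a two-finger parallel gripper is mounted at the origin on the work surface. World frame = base frame: x ahead of the robot, y to its left, z up, the work surface at z = 0. Lengths are in m, angles in rad, forces in N, time in s.
With the tool pointing down it reaches from about 0.35 to 0.775 m from the base axis. Payload 7.3 kg.
Tool frame: the origin (TCP) lies midway between the tips of the shut fingers; the grasp point (between the pads) lies 19 mm behind it (arm.grip_depth is the distance from the TCP to the grasp point, in m); z points along the fingers, y is the direction in which the jaws open and shut (so a half turn about z gives the same grasp; the last joint's range is limited). The gripper opens to 92 mm and grips with 3 to 60 N. Pads are 19 mm wide; open, the fingers measure 130 mm over their backs; the gripper's body (75 mm by 190 mm) begins 47 mm behind the grasp point.
Start: joints at [-1.382, 0.342, 1.524, -0, 1.275, -0.146], TCP at [0.173, -0.496, 0.227] pointing down, gripper open.
Joint ranges: [-2.53, 2.53], [-0.77, 2.02], [0.04, 2.7], [-1, 4.14], [0.28, 2.66], [-3.11, 3.11]. Speed limits (rad/s): [2.57, 2.57, 3.14, 3.14, 3.14, 3.14].

## Interface

Orientations are given as a 3x3 rotation matrix whose columns are the frame's x, y, z axes.
In Python, from cell import arm gives the robot as it stands.
- The arm moves only by the tool move_arm, never from a script. Its argument "deltas" is a list of rows, each a list of 2 entries, a list of its own where there are three numbers: the shift along the world's x, y, z in m, then the turn, a rotation vector about the world's x, y, z in rad. In form: [[[x, y, z], [wx, wy, wz]], ...]. A call has 1 to 5 rows; each row is the pose to reach, as a shift and turn from the pose commanded when the call began; what a row does not reach only later rows make up. A row lasts 1/10 s, in which the tool goes at most 50 mm and 8.59 degrees, less where a joint would pass 70% of its speed; a pose out of reach is approached as far as the arm can. A call with a gripper value outside its range is refused whole. "jaw" is the finger opening in m, from 0 to 0.0918, set as the call begins (left out, the last holds). The fingers move at their own pace and stop on an object; "squeeze" is the grip in N (left out, the last holds). Time passes only in rows, so rows that repeat a pose let the fingers close. It gives the time, the measured TCP pose, the force and the opening at its end, in the units of the state.
- arm.get_obs(): the state, without advancing time (a new reading comes with each control period).
- arm.camera(name): name is "scene" or "top" or "wrist"; returns the picture (420x560x3 uint8, blue, green, red); there is no depth.
- arm.camera_info(name): a dict with "fx", "fy", "cx", "cy" (pixels), "cam_to_world" (4x4, takes a point from camera to world coordinates). Camera axes: x right, y up, looking along -z (the intrinsics and any distortion apply to the point x, -y, -z); pixel columns grow to the right and rows downward; lengths in m; the calibration is good to about 2 mm. A picture is of the moment at which its call begins: read the wrist's pose just before it. camera_info takes no time and is no camera call; for the wrist camera it gives the pose at the moment of the call.
- arm.finish_job(): hands the job in, once; it reports no verdict.
The state is a dict: "time_s": time; "joint_positions": joint angles; "joint_vel": joint speeds; "effort": joint torques, N m; "ee_pos": TCP position; "tool_rot": TCP orientation; "contact_force": force on the tool from outside, world axes, zero at the start; "moment": the same for the moment, N m; "gripper_width": finger opening in m.
Only numpy, scipy, OpenCV 4.12 (cv2) and the standard library are available. Lean on these libraries where they do the work, as an engineer would, in place of code of your own. Each camera call takes 0.05 s, during which the arm holds its last target.

## Working session

There is one attempt and no reset: what is moved stays moved. The work goes in short steps, Python scripts to look and compute and a tool call to move; the robot and the scene stay as the last step left them, time stands still between calls to the robot, and variables do not carry over. Pictures are saved under pics/ and viewed, and the job is handed in when it is done.

Besides the shell and the picture viewer there is one more tool, called after "Emit:" as name([rows], argument=value, ...), one row to a line, values as JSON. move_arm: Moves the arm, as the interface text tells. Its arguments: {"type":"object","properties":{"deltas":{"type":"array","items":{"type":"array"}},"jaw":{"type":"number"},"squeeze":{"type":"number"}},"required":["deltas"]}

```bash
mkdir -p pics; ls
python3 - <<'E'
from cell import arm
import cv2
for n in ("scene","top"):
    cv2.imwrite(f"pics/{n}0.png",arm.camera(n)); i=arm.camera_info(n); print(n,i)
o=arm.get_obs(); print(o['ee_pos'],o['tool_rot'],o['time_s'])
E
```

```text
pics
scene {'fx': 513.014714694613, 'fy': 513.014714694613, 'cx': 279.62565944665363, 'cy': 216.92645018347073, 'cam_to_world': array([[-0.13281604, -0.57937997,  0.80416339,  1.72161968],
       [ 0.99089802, -0.09557353,  0.09479885,  0.11645553],
       [ 0.02193218,  0.80943471,  0.58680016,  0.98386621],
       [ 0.        ,  0.        ,  0.        ,  1.        ]])}
top {'fx': 471.95726911306605, 'fy': 471.95726911306605, 'cx': 282.1921196705168, 'cy': 209.78663568544187, 'cam_to_world': array([[-1.54435065e-02,  9.89335828e-01, -1.44831344e-01,
         3.43598978e-01],
       [-9.99870361e-01, -1.59405305e-02, -2.27183893e-03,
        -2.32144264e-05],
       [-4.55630010e-03,  1.44777483e-01,  9.89453749e-01,
         1.48526794e+00],
       [ 0.00000000e+00,  0.00000000e+00,  0.00000000e+00,
         1.00000000e+00]])}
[ 0.17244087 -0.49547962  0.22611389] [[ 9.44480996e-01  3.28565930e-01 -2.77482490e-04]
 [ 3.28565994e-01 -9.44480030e-01  1.36389672e-03]
 [ 1.86053324e-04 -1.37934585e-03 -9.99999031e-01]] 0.1
```

View pics/scene0.png

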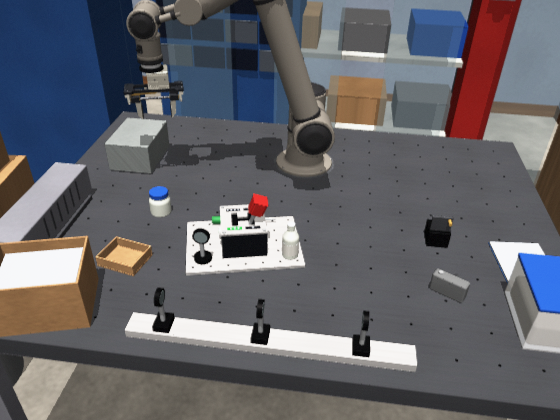

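View pics/top0.png

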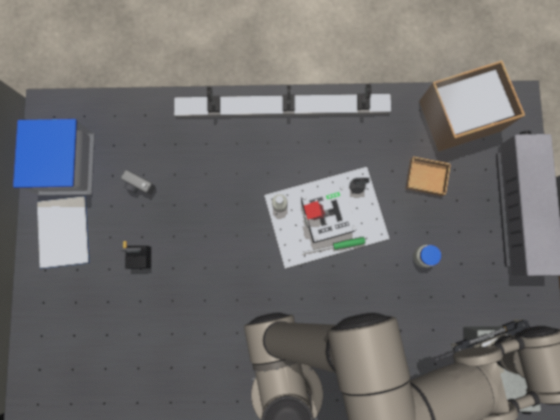

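Run:
```python
import cv2
t=cv2.imread("pics/top0.png");s=cv2.imread("pics/scene0.png")
cv2.imwrite("pics/top0z.png",cv2.resize(t[155:275,255:400],None,fx=5,fy=5,interpolation=cv2.INTER_CUBIC))
cv2.imwrite("pics/scene0z.png",cv2.resize(s[180:280,175:310],None,fx=5,fy=5,interpolation=cv2.INTER_CUBIC))
```

```text
(no output)
```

View pics/top0z.png

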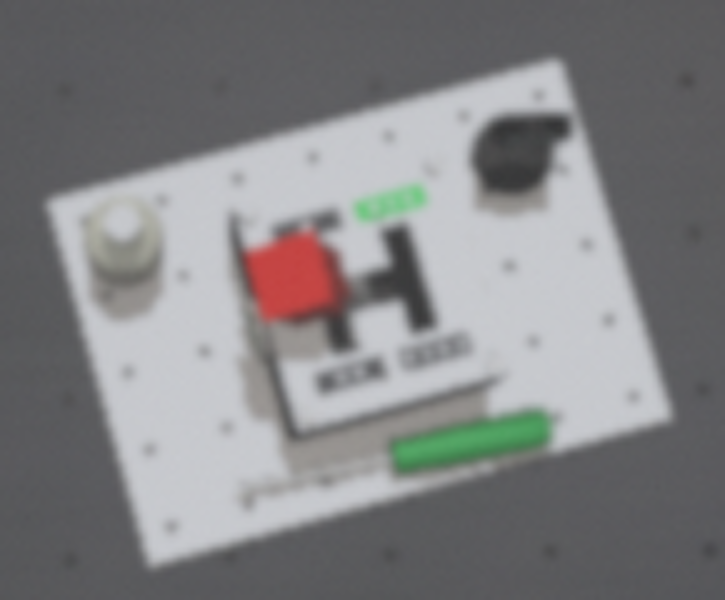

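View pics/scene0z.png

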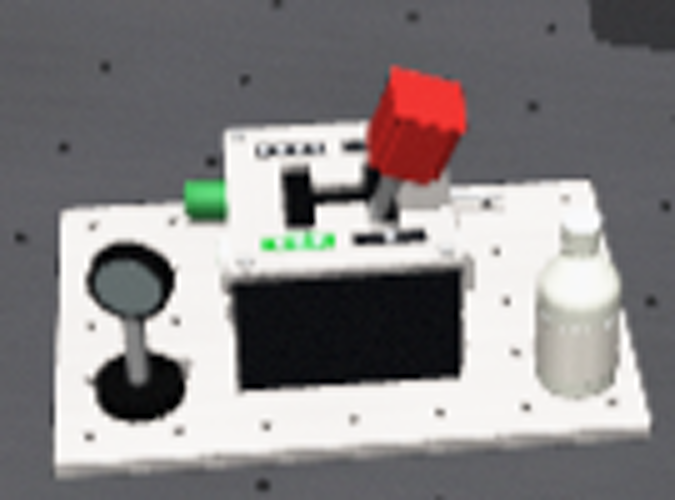

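```bash
cat > h.py <<'E'
import numpy as np, cv2
from cell import arm
def ray(n,uv,z,info=None):
    i=info or arm.camera_info(n); T=i['cam_to_world']
    d=T[:3,:3]@np.array([(uv[0]-i['cx'])/i['fx'],-(uv[1]-i['cy'])/i['fy'],-1.])
    o=T[:3,3]; return o+d*(z-o[2])/d[2]
def proj(n,p,info=None):
    i=info or arm.camera_info(n); T=i['cam_to_world']
    c=T[:3,:3].T@(np.asarray(p)-T[:3,3]); return np.array([i['cx']+i['fx']*c[0]/-c[2], i['cy']-i['fy']*c[1]/-c[2]])
def red(im):
    h=cv2.cvtColor(im,cv2.COLOR_BGR2HSV); return (((h[...,0]<8)|(h[...,0]>172))&(h[...,1]>150)&(h[...,2]>90)).astype(np.uint8)
E
python3 - <<'E'
from h import *
t=cv2.imread("pics/top0.png")
g=cv2.cvtColor(t,cv2.COLOR_BGR2GRAY)
m=np.zeros_like(g); m[155:275,255:400]=(g[155:275,255:400]>120)
m=cv2.morphologyEx(m,cv2.MORPH_OPEN,np.ones((3,3)))
c=max(cv2.findContours(m,0,2)[0],key=cv2.contourArea)
r=cv2.minAreaRect(c); P=np.array([ray("top",p,.012)[:2] for p in cv2.boxPoints(r)])
print(P, P.mean(0),[np.linalg.norm(P[i]-P[i-1]) for i in range(4)],[np.degrees(np.arctan2(*(P[i]-P[i-1])[::-1])) for i in range(4)])
z=lambda x,y:(255+x/5-.4,155+y/5-.4)
for n,p in dict(legtop=(397,228),legbot=(425,330)).items(): print(n,ray("top",z(*p),.1))
zs=lambda x,y:(175+x/5-.4,180+y/5-.4)
# scene: right leg corners
for n,p in dict(near=(295,168),far=(301,228),xb=(341,193)).items(): print(n,ray("scene",zs(*p),.1))
for n,p in dict(pl=(497,378),nl=(297,437),fl=(233,213)).items(): print(n,ray("top",z(*p),.1))
for n in("top","scene"):
    im=cv2.imread(f"pics/{n}0.png"); mm=red(im)
    x0,y0=(290,190) if n=="top" else (230,180)
    mm2=np.zeros_like(mm); mm2[y0:y0+50,x0:x0+50]=mm[y0:y0+50,x0:x0+50]
    M=cv2.moments(mm2,True); print(n,M['m00'],M['m10']/M['m00'],M['m01']/M['m00'])
E
```

```text
[[ 0.61060703  0.06324763]
 [ 0.70137509 -0.27626755]
 [ 0.46196437 -0.33131766]
 [ 0.37519136  0.00087138]] [ 0.53728446 -0.13586655] [np.float64(0.24353917974532402), np.float64(0.3514390375539479), np.float64(0.2456583175621162), np.float64(0.34333527698090255)] [np.float64(14.840202936722562), np.float64(-75.03224475512557), np.float64(-167.05049808769854), np.float64(104.63944229074875)]
legtop [ 0.57269422 -0.15133417  0.1       ]
legbot [ 0.51134621 -0.16595698  0.1       ]
near [ 0.5139084  -0.16314925  0.1       ]
far [ 0.57125293 -0.14768791  0.1       ]
xb [ 0.5341299  -0.13160126  0.1       ]
pl [ 0.48219447 -0.20740569  0.1       ]
nl [ 0.44928223 -0.08874959  0.1       ]
fl [ 0.58332719 -0.05401686  0.1       ]
top 182.0 312.7692307692308 210.1098901098901
scene 337.0 257.7626112759644 204.80118694362017
```

```bash
cat >> h.py <<'E'
G=np.array([.5365,-.135,0.]);yaw=.2585
c,s=np.cos(yaw),np.sin(yaw)
R=np.array([[c,-s,0],[s,c,0],[0,0,1]])
def loc(p): return R.T@(np.asarray(p)-G)
def wor(p): return G+R@np.asarray(p,float)
E
python3 - <<'E'
from h import *
i1,i2=arm.camera_info("top"),arm.camera_info("scene")
for z in (.14,.15,.16,.17,.18):
    print(z,loc(ray("top",(312.8,210.1),z)),loc(ray("scene",(257.8,204.8),z)), loc(ray("top",(255+293/5-.4,155+277/5-.4),z)))
E
```

```text
0.14 [0.0143938 0.0478611 0.14     ] [-0.00814999  0.0485416   0.14      ] [0.01436095 0.04667134 0.14      ]
0.15 [0.01315701 0.04884189 0.15      ] [0.00628563 0.04725711 0.15      ] [0.01312441 0.04766097 0.15      ]
0.16 [0.01192022 0.04982268 0.16      ] [0.02072125 0.04597262 0.16      ] [0.01188786 0.0486506  0.16      ]
0.17 [0.01068343 0.05080347 0.17      ] [0.03515687 0.04468813 0.17      ] [0.01065132 0.04964024 0.17      ]
0.18 [0.00944664 0.05178426 0.18      ] [0.04959249 0.04340364 0.18      ] [0.00941477 0.05062987 0.18      ]
```

Run:
```python
from h import *
o=arm.get_obs()
for p in [(.060,.046,.227),(.0315,.046,.13),(.08,.1,.23)]:
    w=wor(p); print(p,w,w-o['ee_pos'])
for n,uv,z in [("bottle",(255+122/5,155+218/5),.127),("lens",(255+512/5,155+150/5),.1)]: print(n,loc(ray("top",uv,z)))
```

```text
(0.06, 0.046, 0.227) [ 0.58274746 -0.07519053  0.227     ] [0.41030659 0.42028909 0.00088611]
(0.0315, 0.046, 0.13) [ 0.55519439 -0.08247601  0.13      ] [ 0.38275352  0.41300362 -0.09611389]
(0.08, 0.1, 0.23) [ 0.58827889 -0.01787209  0.23      ] [0.41583803 0.47760753 0.00388611]
bottle [0.0749994  0.13091201 0.127     ]
lens [ 0.05597526 -0.10544517  0.1       ]
```

Emit:
move_arm([
  [[0.04,0.02,0.01],[0,0,-0.02]],
  [[0.08,0.05,0.02],[0,0,-0.04]],
  [[0.12,0.08,0.02],[0,0,-0.06]],
  [[0.16,0.11,0.02],[0,0,-0.076]],
  [[0.2,0.15,0.02],[0,0,-0.076]],
], jaw=0)

```text
time_s: 0.6
ee_pos: [0.3686, -0.35, 0.2465]
tool_rot: [[0.967, 0.255, 0.0], [0.255, -0.967, -0.0], [0.0, 0.0, -1.0]]
contact_force: [0.9, -0.3, 0.1]
gripper_width: 0.0561
```

Emit:
move_arm([
  [[0.03,0.035,0],[0,0,0]],
  [[0.06,0.07,0],[0,0,0]],
  [[0.09,0.105,0],[0,0,0]],
  [[0.12,0.14,0],[0,0,0]],
  [[0.15,0.175,0],[0,0,0]],
])

```text
time_s: 1.1
ee_pos: [0.518, -0.1744, 0.2464]
tool_rot: [[0.967, 0.256, -0.001], [0.256, -0.967, 0.0], [-0.001, -0.0, -1.0]]
contact_force: [0.6, 0.3, -0.7]
gripper_width: 0.0165
```

Emit:
move_arm([
  [[0.02,0.03,0],[0,0,0]],
  [[0.04,0.06,0],[0,0,0]],
  [[0.06,0.095,0],[0,0,0]],
  [[0.06,0.095,0],[0,0,0]],
])

```text
time_s: 1.5
ee_pos: [0.5786, -0.077, 0.2459]
tool_rot: [[0.965, 0.261, -0.0], [0.261, -0.965, 0.002], [0.0, -0.002, -1.0]]
contact_force: [-0.4, -0.3, -0.2]
gripper_width: 0.0003
```

Run:
```python
from h import *
o=arm.get_obs(); print(o['ee_pos'],loc(o['ee_pos']))
for n in("scene","top","wrist"):
    im=arm.camera(n)
    if n=="scene": im=cv2.resize(im[120:290,165:330],None,fx=3.5,fy=3.5,interpolation=2)
    if n=="top": im=cv2.resize(im[155:275,255:400],None,fx=4,fy=4,interpolation=2)
    cv2.imwrite(f"pics/{n}1.png",im)
```

```text
[ 0.57858649 -0.07695531  0.2459325 ] [0.05552614 0.04535753 0.2459325 ]
```

View pics/wrist1.png

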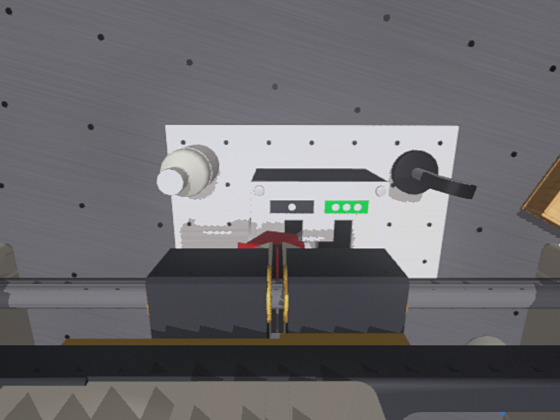

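View pics/scene1.png

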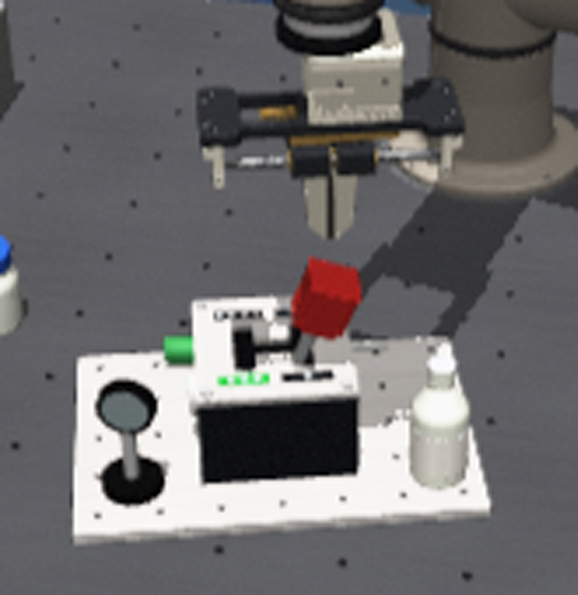

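Run:
```python
from h import *
for p in [(293,220),(343,220),(252,181),(387,181),(166,126),(458,126)]: print(p,loc(ray("wrist",p,.1 if p[1]>130 else .012)))
print(loc(ray("wrist",(276,232),.165)))
```

```text
(293, 220) [0.02934527 0.02576956 0.1       ]
(343, 220) [ 0.0293849  -0.02257509  0.1       ]
(252, 181) [0.06750898 0.06467395 0.1       ]
(387, 181) [ 0.0676233  -0.06168809  0.1       ]
(166, 126) [0.11544881 0.1693637  0.012     ]
(458, 126) [ 0.11579124 -0.16776434  0.012     ]
[0.03986405 0.04207312 0.165     ]
```

View pics/top1.png

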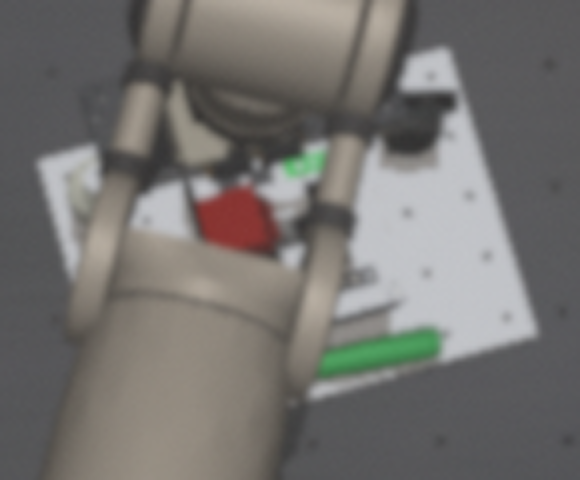

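Emit:
move_arm([
  [[0.012,0.003,0],[0,0,0]],
  [[0.012,0.003,-0.03],[0,0,0]],
  [[0.012,0.003,-0.06],[0,0,0]],
  [[0.012,0.003,-0.09],[0,0,0]],
  [[0.012,0.003,-0.116],[0,0,0]],
])

```text
time_s: 2.15
ee_pos: [0.5881, -0.0797, 0.1293]
tool_rot: [[0.967, 0.254, -0.001], [0.254, -0.967, -0.0], [-0.001, -0.0, -1.0]]
contact_force: [0.5, 0.7, 0.6]
gripper_width: 0.0007
```

Run:
```python
from h import *
o=arm.get_obs(); print(o['ee_pos'],loc(o['ee_pos']),o['contact_force'])
for n in("scene","wrist"):
    im=arm.camera(n)
    if n=="scene": im=cv2.resize(im[120:290,165:330],None,fx=3.5,fy=3.5,interpolation=2)
    cv2.imwrite(f"pics/{n}2.png",im)
```

```text
[ 0.58812739 -0.0796971   0.12933902] [0.06404917 0.04026789 0.12933902] [0.50675819 0.74148981 0.62635743]
```

View pics/scene2.png

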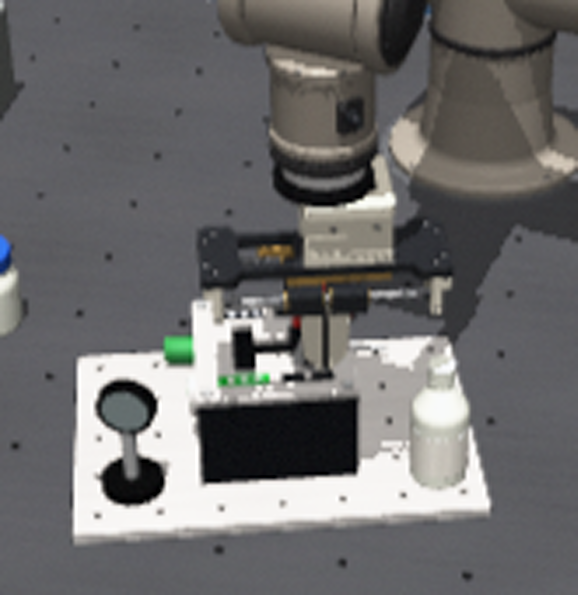

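View pics/wrist2.png

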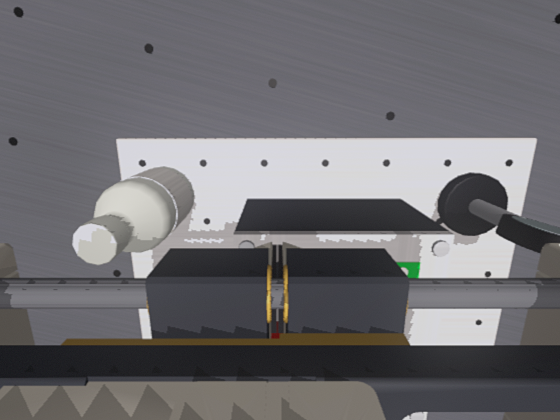

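Emit:
move_arm([
  [[-0.008,-0.002,0],[0,0,0]],
  [[-0.014,-0.004,0],[0,0,0]],
  [[-0.019,-0.005,0],[0,0,0]],
  [[-0.024,-0.006,0],[0,0,0]],
  [[-0.024,-0.006,0],[0,0,0]],
])

```text
time_s: 2.75
ee_pos: [0.5657, -0.0845, 0.1322]
tool_rot: [[0.967, 0.256, 0.003], [0.256, -0.967, -0.001], [0.003, 0.002, -1.0]]
contact_force: [1.9, -0.1, 2.0]
gripper_width: 0.0003
```

Run:
```python
from h import *
o=arm.get_obs(); print(o['ee_pos'],loc(o['ee_pos']),o['contact_force'])
im=arm.camera("top")
cv2.imwrite("pics/top3.png",cv2.resize(im[155:275,255:400],None,fx=4,fy=4,interpolation=2))
```

```text
[ 0.56568333 -0.08450553  0.13215041] [0.04112163 0.04135661 0.13215041] [ 1.88737877 -0.14838966  2.01649557]
```

View pics/top3.png

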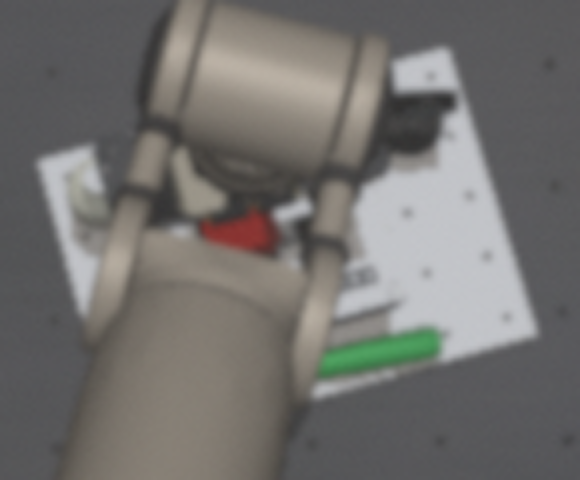

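Emit:
move_arm([
  [[-0.004,-0.001,0],[0,0,0]],
  [[-0.008,-0.002,0],[0,0,0]],
  [[-0.011,-0.003,0],[0,0,0]],
  [[-0.011,-0.003,0],[0,0,0]],
])

```text
time_s: 3.2
ee_pos: [0.5541, -0.0871, 0.1309]
tool_rot: [[0.967, 0.256, 0.0], [0.256, -0.967, 0.0], [0.001, 0.0, -1.0]]
contact_force: [2.4, 1.9, 2.5]
gripper_width: 0.0006
```

Run:
```python
from h import *
o=arm.get_obs(); print(o['ee_pos'],loc(o['ee_pos']),o['contact_force'])
im=arm.camera("scene")
cv2.imwrite("pics/scene4.png",cv2.resize(im[120:290,165:330],None,fx=3.5,fy=3.5,interpolation=2))
```

```text
[ 0.5540965  -0.08707424  0.13090814] [0.02926315 0.0418352  0.13090814] [2.39670121 1.91774854 2.47046842]
```

View pics/scene4.png

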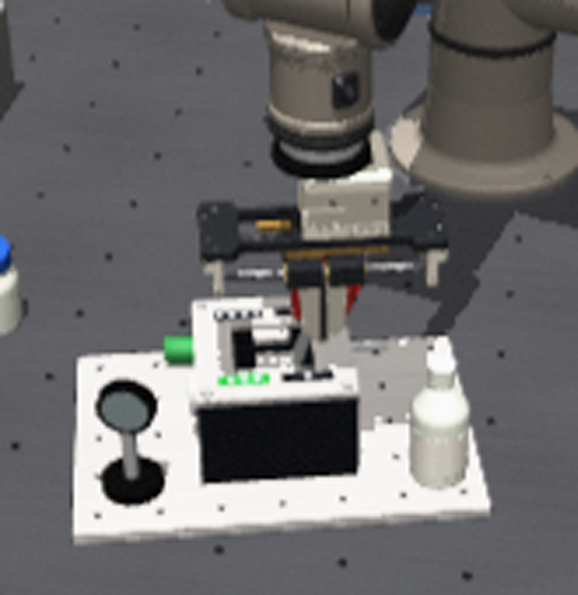

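Emit:
move_arm([
  [[0.02,0.005,0],[0,0,0]],
  [[0.025,0.006,0.02],[0,0,0]],
  [[0.025,0.006,0.06],[0,0,0]],
  [[0.02,0.01,0.1],[0,0,0]],
  [[0.0,0.035,0.1],[0,0,0]],
])

```text
time_s: 3.75
ee_pos: [0.5567, -0.0545, 0.2351]
tool_rot: [[0.967, 0.254, 0.008], [0.254, -0.967, -0.004], [0.007, 0.005, -1.0]]
contact_force: [0.9, -0.5, -0.5]
gripper_width: 0.0008
```

Emit:
move_arm([
  [[-0.02,0.012,0],[0,0,0]],
  [[-0.045,0.023,0],[0,0,0]],
  [[-0.045,0.023,0],[0,0,0]],
])

```text
time_s: 4.05
ee_pos: [0.5057, -0.028, 0.2301]
tool_rot: [[0.966, 0.257, -0.005], [0.257, -0.966, 0.0], [-0.005, -0.002, -1.0]]
contact_force: [-0.5, -0.4, -1.2]
gripper_width: 0.0004
```

Run:
```python
from h import *
o=arm.get_obs(); print(o['ee_pos'],loc(o['ee_pos']),o['contact_force'])
for n in("scene","top","wrist"):
    im=arm.camera(n)
    if n=="scene": im=cv2.resize(im[180:280,175:310],None,fx=5,fy=5,interpolation=2)
    if n=="top": im=cv2.resize(im[155:275,255:400],None,fx=5,fy=5,interpolation=2)
    cv2.imwrite(f"pics/{n}5.png",im)
```

```text
[ 0.50570906 -0.02798963  0.23013096] [-0.00241276  0.11132601  0.23013096] [-0.52942408 -0.43428451 -1.16474623]
```

View pics/scene5.png

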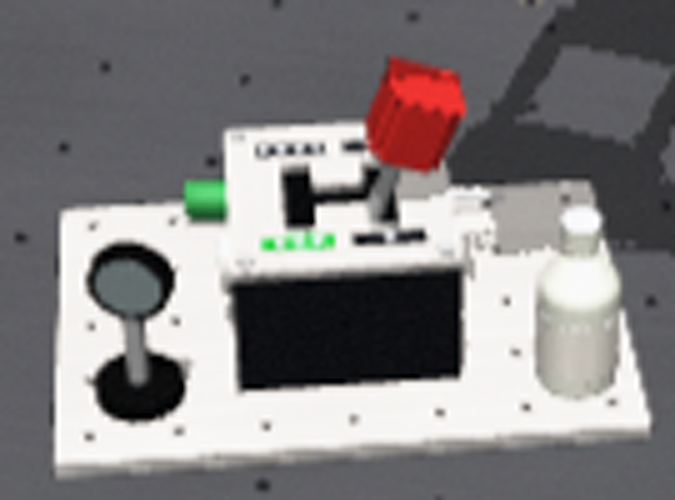

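View pics/top5.png

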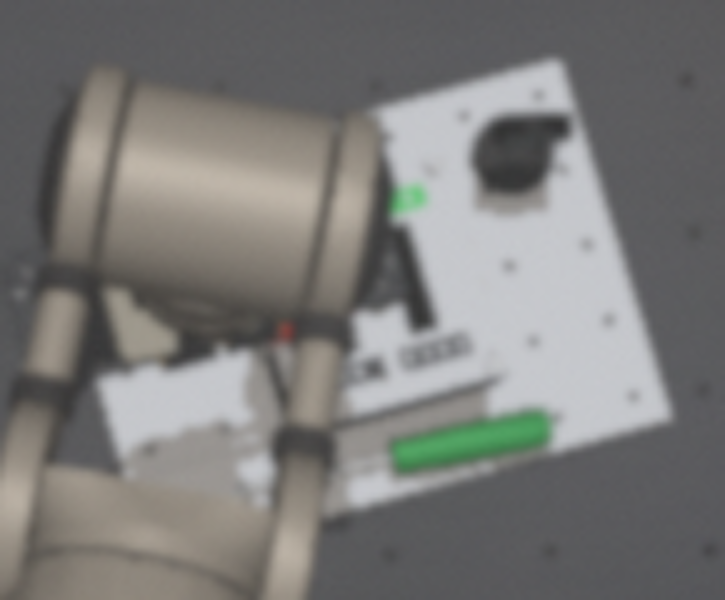

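View pics/wrist5.png

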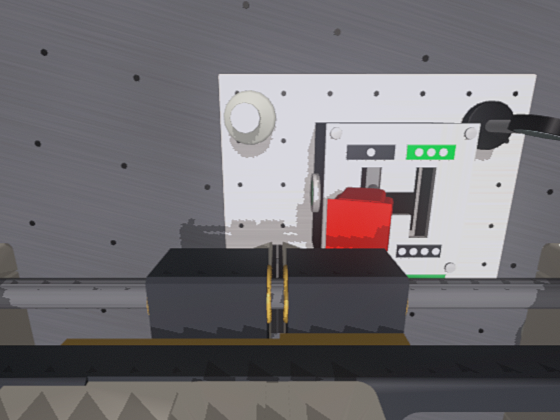

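Run:
```python
from h import *
im=cv2.imread("pics/wrist5.png"); m=red(im)
h=cv2.cvtColor(im,cv2.COLOR_BGR2HSV); print(h[185:205,360])
i=arm.camera_info("wrist"); print(loc(i['cam_to_world'][:3,3]))
def rx(c): # lean right
    return cv2.Rodrigues(np.array([c,0,0.]))[0]
def ry(t): return cv2.Rodrigues(np.array([0,t,0.]))[0]
for t in (-.07,0,.07,.14):
    Q=rx(-(.34)*-1*-1)@ry(t); Q=rx(-.34)@ry(t)
    f=lambda p: wor(np.array([0,0,.03])+Q@np.array(p))
    print(t,loc(f((0,0,.1275))),*[proj("wrist",f(p)).round(1) for p in[(.022,.022,.15),(.022,-.022,.15),(.022,0,.105),(0,0,.07)]], [proj("scene",f(p)).round(1) for p in[(0,0,.1275),(.022,.022,.15),(.022,-.022,.15),(.022,-.022,.105),(.022,.022,.105),(0,0,.07)]])
```

```text
[[120   9 163]
 [113  15 157]
 [176  67 130]
 [178 147 127]
 [178 159 127]
 [178 157 128]
 [178 155 128]
 [178 153 130]
 [179 159 128]
 [179 156 129]
 [179 159 130]
 [179 157 130]
 [179 159 130]
 [179 159 130]
 [179 168 144]
 [  0 185 182]
 [  0 191 192]
 [  1 194 216]
 [  0 192 219]
 [  1 193 218]]
[0.07171024 0.10892683 0.38870223]
-0.07 [-0.00891771  0.04241547  0.14990685] [330.3 207.7] [396.7 213.5] [368.2 192.6] [369.8 205.2] [array([255.6, 201.9]), array([266.3, 201. ]), array([251.7, 197.4]), array([246.7, 210.7]), array([261.2, 214. ]), array([249.4, 218.3])]
0 [3.46944695e-18 4.25196042e-02 1.50201220e-01] [331.3 192.7] [398.3 197.5] [369.  183.2] [370.2 200.1] [array([256. , 203.6]), array([266.6, 203.4]), array([251.9, 199.9]), array([246.8, 212.5]), array([261.3, 215.9]), array([249.5, 219.2])]
0.07 [0.00891771 0.04241547 0.14990685] [332.5 177.4] [399.8 181.3] [369.8 173.8] [370.6 194.8] [array([256.2, 205.4]), array([266.7, 206. ]), array([252. , 202.5]), array([246.7, 214.5]), array([261.3, 217.9]), array([249.6, 220.3])]
0.14 [0.01779175 0.04210359 0.14902517] [333.8 162.1] [401.4 165. ] [370.7 164.5] [371.1 189.5] [array([256.4, 207.5]), array([266.8, 208.9]), array([252. , 205.3]), array([246.7, 216.6]), array([261.3, 220. ]), array([249.7, 221.4])]
```

Emit:
move_arm([
  [[0,0,-0.035],[0,0,0]],
  [[0,0,-0.07],[0,0,0]],
  [[0,0,-0.102],[0,0,0]],
  [[0.004,-0.015,-0.102],[0,0,0]],
  [[0.006,-0.024,-0.102],[0,0,0]],
])

```text
time_s: 4.7
ee_pos: [0.5155, -0.0542, 0.1289]
tool_rot: [[0.967, 0.255, -0.002], [0.255, -0.967, 0.001], [-0.002, -0.002, -1.0]]
contact_force: [-3.8, 5.4, 5.4]
gripper_width: 0.0002
```

Emit:
move_arm([
  [[0.0026,-0.01,0],[0,0,0]],
  [[0.005,-0.019,0],[0,0,0]],
  [[0.0077,-0.029,0],[0,0,0]],
  [[0.0103,-0.039,0],[0,0,0]],
  [[0.0103,-0.039,0],[0,0,0]],
])

```text
time_s: 5.2
ee_pos: [0.5268, -0.0944, 0.1298]
tool_rot: [[0.967, 0.254, 0.003], [0.254, -0.967, -0.002], [0.002, 0.002, -1.0]]
contact_force: [0.3, 0.3, 0.2]
gripper_width: 0.0004
```

Run:
```python
from h import *
o=arm.get_obs(); print(o['ee_pos'],loc(o['ee_pos']),o['contact_force'])
for n in("scene","wrist"):
    im=arm.camera(n)
    if n=="scene": im=cv2.resize(im[150:280,175:310],None,fx=4,fy=4,interpolation=2)
    cv2.imwrite(f"pics/{n}6.png",im)
```

```text
[ 0.52676691 -0.09436153  0.12980785] [0.00097873 0.04177631 0.12980785] [0.29960361 0.31740623 0.24501169]
```

View pics/scene6.png

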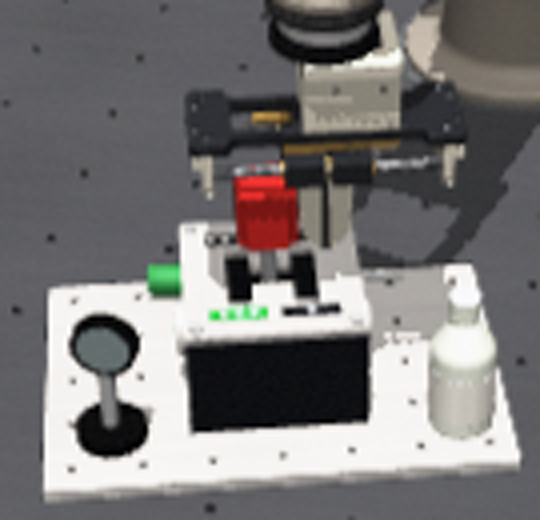

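View pics/wrist6.png

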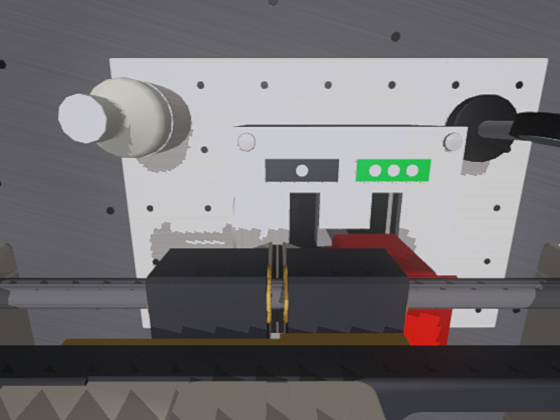

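Emit:
move_arm([
  [[0.002,-0.008,-0.002],[0,0,0]],
  [[0.004,-0.016,-0.004],[0,0,0]],
  [[0.006,-0.024,-0.005],[0,0,0]],
  [[0.0075,-0.03,-0.005],[0,0,0]],
  [[0.0075,-0.03,-0.005],[0,0,0]],
])

```text
time_s: 5.8
ee_pos: [0.5332, -0.1233, 0.1234]
tool_rot: [[0.967, 0.255, -0.0], [0.255, -0.967, -0.001], [-0.0, 0.001, -1.0]]
contact_force: [-0.0, -0.3, -0.8]
gripper_width: 0.0006
```

Run:
```python
from h import *
o=arm.get_obs(); print(o['ee_pos'],loc(o['ee_pos']),o['contact_force'])
for n in("scene",):
    im=arm.camera(n)
    if n=="scene": im=cv2.resize(im[150:280,175:310],None,fx=4,fy=4,interpolation=2)
    cv2.imwrite(f"pics/{n}7.png",im)
```

```text
[ 0.53318689 -0.12328878  0.12336031] [-0.00020929  0.01216904  0.12336031] [-0.01554027 -0.32776892 -0.84134923]
```

View pics/scene7.png

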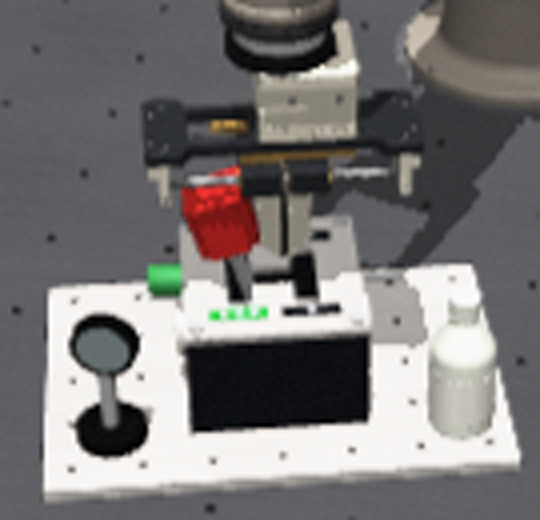

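Emit:
move_arm([
  [[0.001,-0.004,0],[0,0,0]],
  [[0.0018,-0.007,0],[0,0,0]],
  [[0.0023,-0.009,0],[0,0,0]],
  [[0.0023,-0.009,0],[0,0,0]],
])

```text
time_s: 6.25
ee_pos: [0.5351, -0.1313, 0.1235]
tool_rot: [[0.967, 0.256, -0.001], [0.256, -0.967, 0.0], [-0.001, -0.0, -1.0]]
contact_force: [-0.8, 2.0, -1.6]
gripper_width: 0.0004
```

Emit:
move_arm([
  [[0.0008,-0.003,0],[0,0,0]],
  [[0.0013,-0.005,0],[0,0,0]],
  [[0.0013,-0.005,0],[0,0,0]],
])

```text
time_s: 6.55
ee_pos: [0.536, -0.1347, 0.1235]
tool_rot: [[0.967, 0.256, -0.002], [0.256, -0.967, 0.003], [-0.001, -0.003, -1.0]]
contact_force: [-1.1, 8.9, -0.3]
gripper_width: 0.0004
```

Run:
```python
from h import *
o=arm.get_obs(); print(o['ee_pos'],loc(o['ee_pos']),o['contact_force'])
for n in("scene","top"):
    im=arm.camera(n)
    if n=="scene": im=cv2.resize(im[150:280,175:310],None,fx=4,fy=4,interpolation=2)
    else: im=cv2.resize(im[155:275,255:400],None,fx=4,fy=4,interpolation=2)
    cv2.imwrite(f"pics/{n}8.png",im)
```

```text
[ 0.53597946 -0.13470703  0.12349544] [-0.00042835  0.0004163   0.12349544] [-1.14560605  8.94851932 -0.31029729]
```

View pics/scene8.png

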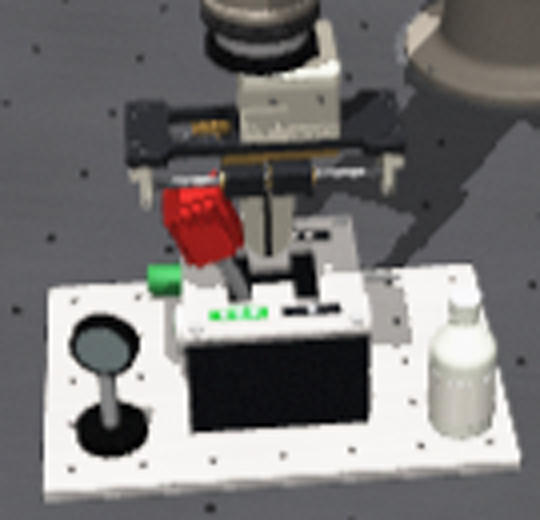

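View pics/top8.png

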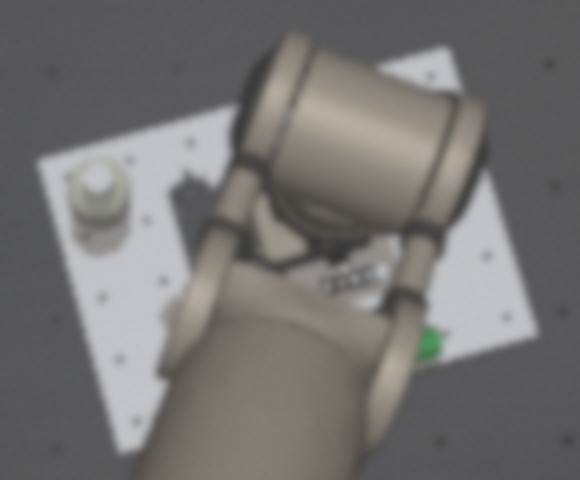

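Emit:
move_arm([
  [[-0.004,0.015,0],[0,0,0]],
  [[-0.007,0.025,0.02],[0,0,0]],
  [[-0.007,0.025,0.06],[0,0,0]],
  [[-0.015,0.02,0.1],[0,0,0]],
  [[-0.035,0,0.1],[0,0,0]],
])

```text
time_s: 7.15
ee_pos: [0.5051, -0.1364, 0.2298]
tool_rot: [[0.966, 0.259, 0.012], [0.259, -0.966, -0.006], [0.01, 0.009, -1.0]]
contact_force: [1.1, 0.3, -0.1]
gripper_width: 0.0006
```

Emit:
move_arm([
  [[-0.02,-0.025,0],[0,0,0]],
  [[-0.02,-0.056,0],[0,0,0]],
  [[-0.02,-0.056,0],[0,0,0]],
])

```text
time_s: 7.45
ee_pos: [0.4815, -0.1954, 0.2246]
tool_rot: [[0.967, 0.253, 0.002], [0.253, -0.967, -0.004], [0.001, 0.004, -1.0]]
contact_force: [1.1, 0.4, 1.0]
gripper_width: 0.0005
```

Run:
```python
from h import *
o=arm.get_obs(); print(o['ee_pos'],loc(o['ee_pos']),o['contact_force'])
for n in("scene","wrist"):
    im=arm.camera(n)
    if n=="scene": im=cv2.resize(im[150:280,175:310],None,fx=4,fy=4,interpolation=2)
    cv2.imwrite(f"pics/{n}9.png",im)
```

```text
[ 0.48154516 -0.19535939  0.22459933] [-0.06855865 -0.04430578  0.22459933] [1.1333572  0.36105977 1.03861372]
```

View pics/scene9.png

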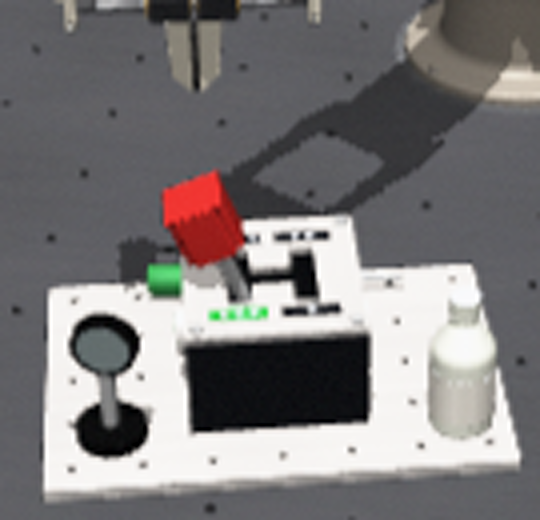

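View pics/wrist9.png

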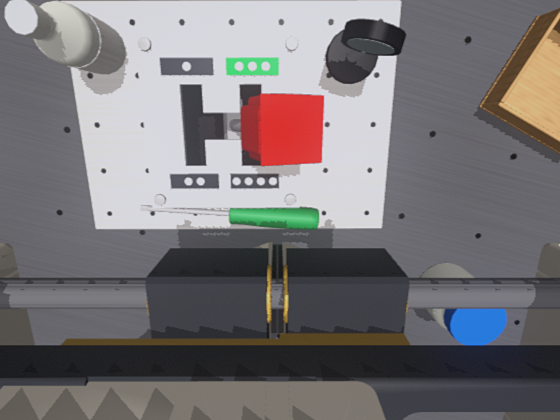

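Emit:
move_arm([
  [[0,0,-0.035],[0,0,0]],
  [[0,0,-0.07],[0,0,0]],
  [[0,0,-0.102],[0,0,0]],
  [[0.0145,0.0038,-0.102],[0,0,0]],
  [[0.029,0.0077,-0.102],[0,0,0]],
])

```text
time_s: 8.05
ee_pos: [0.5106, -0.183, 0.1207]
tool_rot: [[0.966, 0.257, -0.002], [0.257, -0.966, 0.001], [-0.002, -0.001, -1.0]]
contact_force: [0.7, -0.3, -0.1]
gripper_width: 0.0005
```

Emit:
move_arm([
  [[0.008,0.002,0],[0,0,0]],
  [[0.016,0.004,0],[0,0,0]],
  [[0.024,0.006,0],[0,0,0]],
  [[0.03,0.008,0],[0,0,0]],
  [[0.03,0.008,0],[0,0,0]],
])

```text
time_s: 8.55
ee_pos: [0.5411, -0.1757, 0.1223]
tool_rot: [[0.966, 0.257, 0.001], [0.257, -0.966, -0.001], [0.0, 0.001, -1.0]]
contact_force: [0.8, -0.6, -0.0]
gripper_width: 0.0003
```

Run:
```python
from h import *
o=arm.get_obs(); print(o['ee_pos'],loc(o['ee_pos']),o['contact_force'])
for n in("scene",):
    im=arm.camera(n)
    if n=="scene": im=cv2.resize(im[150:280,175:310],None,fx=4,fy=4,interpolation=2)
    cv2.imwrite(f"pics/{n}10.png",im)
```

```text
[ 0.54108865 -0.17565651  0.12227584] [-0.00595687 -0.04047867  0.12227584] [ 0.80135849 -0.58612065 -0.0320204 ]
```

View pics/scene10.png

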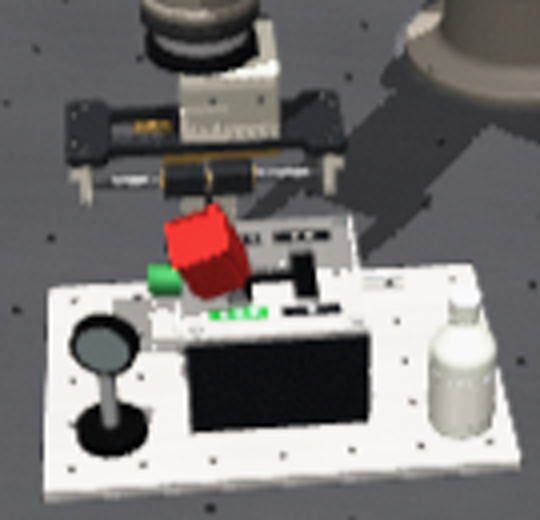

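Moving forward in the slot; creep on until it meets the slot end.

Emit:
move_arm([
  [[0.004,0.001,0],[0,0,0]],
  [[0.008,0.002,0],[0,0,0]],
  [[0.011,0.003,0],[0,0,0]],
  [[0.011,0.003,0],[0,0,0]],
])

```text
time_s: 9.0
ee_pos: [0.5497, -0.173, 0.1212]
tool_rot: [[0.966, 0.257, -0.005], [0.257, -0.966, 0.0], [-0.005, -0.002, -1.0]]
contact_force: [-8.9, -1.1, 2.4]
gripper_width: 0.0005
```

Emit:
move_arm([
  [[0.002,0.0005,0],[0,0,0]],
  [[0.004,0.001,0],[0,0,0]],
  [[0.004,0.001,0],[0,0,0]],
])

```text
time_s: 9.3
ee_pos: [0.5506, -0.1728, 0.1211]
tool_rot: [[0.966, 0.257, -0.012], [0.257, -0.966, -0.0], [-0.011, -0.003, -1.0]]
contact_force: [-19.5, -4.6, 7.8]
gripper_width: 0.0004
```

Run:
```python
from h import *
o=arm.get_obs(); print(o['ee_pos'],loc(o['ee_pos']),o['contact_force'])
for n in("scene",):
    im=arm.camera(n)
    if n=="scene": im=cv2.resize(im[150:280,175:310],None,fx=4,fy=4,interpolation=2)
    cv2.imwrite(f"pics/{n}11.png",im)
```

```text
[ 0.55059196 -0.17275635  0.12107586] [ 0.00397207 -0.04010422  0.12107586] [-19.49498691  -4.58039309   7.76019731]
```

View pics/scene11.png

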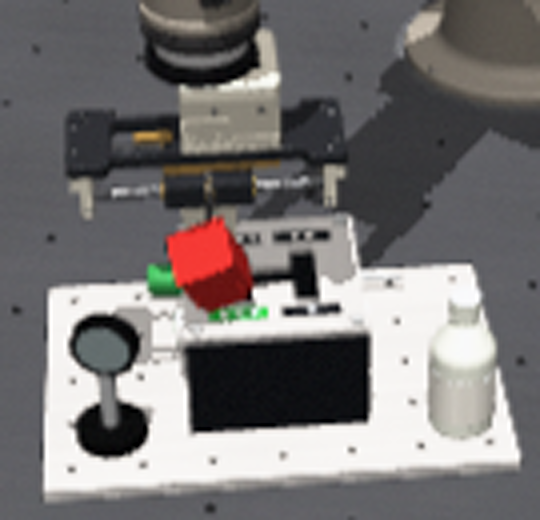

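Emit:
move_arm([
  [[-0.01,-0.0025,0],[0,0,0]],
  [[-0.03,-0.008,0],[0,0,0]],
  [[-0.06,-0.016,0],[0,0,0]],
  [[-0.075,-0.02,0.03],[0,0,0]],
  [[-0.075,-0.02,0.07],[0,0,0]],
])

```text
time_s: 9.85
ee_pos: [0.4779, -0.1919, 0.1908]
tool_rot: [[0.967, 0.255, -0.004], [0.255, -0.967, 0.003], [-0.004, -0.004, -1.0]]
contact_force: [1.0, 0.3, 0.4]
gripper_width: 0.0005
```

Emit:
move_arm([
  [[0,0,0.035],[0,0,0]],
  [[-0.02,-0.03,0.05],[0,0,0]],
  [[-0.05,-0.06,0.05],[0,0,0]],
  [[-0.05,-0.06,0.05],[0,0,0]],
])

```text
time_s: 10.25
ee_pos: [0.4287, -0.255, 0.2425]
tool_rot: [[0.968, 0.253, 0.001], [0.253, -0.968, -0.002], [0.0, 0.002, -1.0]]
contact_force: [-0.2, -0.3, 0.1]
gripper_width: 0.0004
```

Run:
```python
from h import *
o=arm.get_obs(); print(o['time_s'],o['ee_pos'],loc(o['ee_pos']),o['contact_force'])
for n in("scene","wrist"):
    im=arm.camera(n)
    if n=="scene":
        cv2.imwrite("pics/sceneF.png",im)
        im=cv2.resize(im[150:280,175:310],None,fx=4,fy=4,interpolation=2)
    cv2.imwrite(f"pics/{n}12.png",im)
m=red(cv2.imread("pics/sceneF.png"));m2=m*0;m2[180:240,200:260]=m[180:240,200:260]
M=cv2.moments(m2,True);print(M['m10']/M['m00'],M['m01']/M['m00'])
Q0=lambda c,t: cv2.Rodrigues(np.array([-c*-1*-1,0,0.]))[0]
for t in (.25,.3,.35):
    Q=cv2.Rodrigues(np.array([.36,0,0.]))[0]@cv2.Rodrigues(np.array([0,t,0.]))[0]
    f=lambda p: wor(np.array([-.002,0,.03])+Q@np.array(p))
    print(t,loc(f((0,0,.1275))),[proj(n,f(p)).round(1) for n in("scene","wrist") for p in[(0,0,.1275),(-.022,.022,.15),(-.022,-.022,.15),(.022,.022,.15),(.022,-.022,.15)]])
```

```text
10.25 [ 0.42871474 -0.25500672  0.24245702] [-0.13488144 -0.08846622  0.24245702] [-0.16485659 -0.31048344  0.13521839]
226.98219584569733 215.70029673590506
0.25 [ 0.029544   -0.04351867  0.14561726] [array([226.3, 212.5]), array([229.6, 199.3]), array([215. , 204.7]), array([231.8, 211. ]), array([217. , 216.4]), array([212. , -21.5]), array([184., -14.]), array([255.7,  -4.5]), array([176.6, -90.8]), array([249.4, -75.7])]
0.3 [ 0.03567883 -0.0429089   0.14399729] [array([226.7, 214.2]), array([229.8, 201.1]), array([215.2, 206.5]), array([232.4, 213.3]), array([217.5, 218.7]), array([211., -31.]), array([182.8, -28.1]), array([255. , -17.5]), array([ 175.2, -102. ]), array([247.7, -86.2])]
0.35 [ 0.04171947 -0.04219189  0.14209238] [array([227., 216.]), array([230.1, 203. ]), array([215.5, 208.3]), array([233. , 215.7]), array([218.1, 221.1]), array([210. , -40.2]), array([181.6, -42. ]), array([254.2, -30.4]), array([ 173.8, -112.4]), array([246. , -95.9])]
```

View pics/scene12.png

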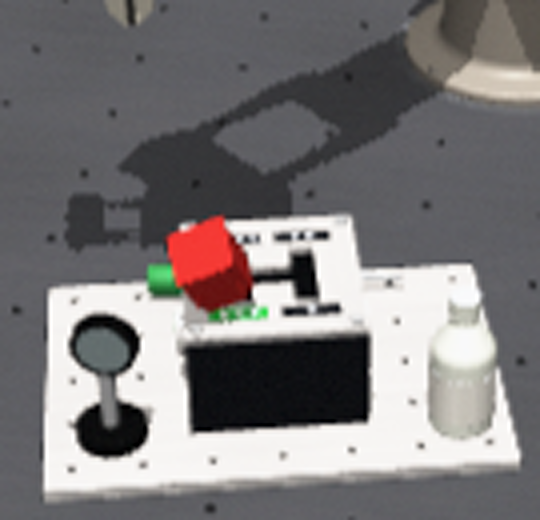

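View pics/wrist12.png

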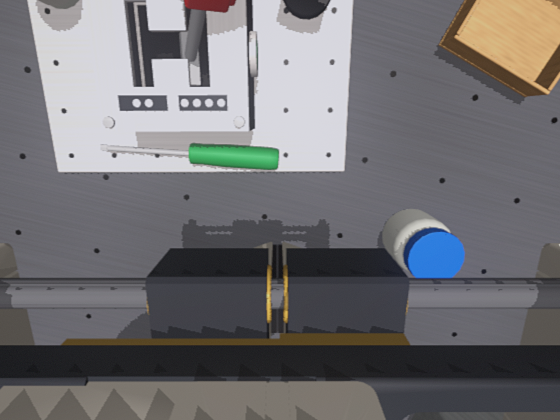

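```bash
python3 -c "
from cell import arm
print(arm.finish_job())"
```

```text
the job is handed in; nothing more can be done
None
```

The lever is in slot three (far right, green three-dot mark) and the job is handed in. It took about 10 s of the 72 s allowed. I used only the outside of the shut fingers and never pinched the knob.

- **In line with the crossbar:** I pushed the knob's far face towards the robot. The wrist picture put the throw within about 0.02 rad of 0, inside the 0.07 needed to cross.
- **Across to the right:** I pushed the left face until the side wall resisted with about 9 N.
- **Forward:** I pushed the near face until the slot end resisted with about 20 N.

**Last checks:** after I withdrew the arm, the scene picture matched a throw of about 0.34 rad, against a stop at about 0.35. The knob did not spring back and the contact force was near zero. The bottle, lens post and screwdriver looked unmoved. I did not measure their positions afterwards, nor check the camera or the mirror mount again.

**Disagreement:** the wrist camera put the gate centre about 3 mm nearer the robot than the top camera did. I allowed for this, and it made no difference to the result.

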